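# Mesh the change gear in the drive head and hold it home

## Robot

A 6-joint arm with a two-finger parallel gripper is mounted at the origin on a cart in front of the work surface, level with it; the furniture and walls round the work are solid. World frame = base frame: x ahead of the robot, y to its left, z up, the work surface at z = 0. Lengths are in m, angles in degrees, forces in N, time in s.
With the tool pointing down it reaches from about 0.35 to 0.875 m from the base axis. Payload 4.2 kg.
Tool frame: the origin (TCP) lies at the very end of the fingers, on their centre line; the grasp point (between the pads) lies 19 mm behind it (r.hold_point_z is the distance from the TCP to the grasp point, in m); z points along the fingers, y is the direction in which the jaws open and shut (so a half turn about z gives the same grasp; the last joint's range is limited). The gripper opens to 87 mm and grips with 3 to 60 N. Pads are 19 mm wide; open, the fingers measure 117 mm over their backs; the gripper's body (75 mm by 190 mm) begins 51 mm behind the grasp point.
Start: joints at [87.697, 22.042, 0.453, 0, -68.411, -14.817], TCP at [0.184, 0.597, 0.223] pointing down, gripper open.
Joint ranges: [-179.83, 179.83], [-69.29, 118.12], [-61.27, 80.66], [-181.25, 117.63], [-171.15, -9.14], [-177.46, 177.46]. Speed limits (degrees/s): [159.86, 159.86, 180, 180, 180, 180].

## Interface

Orientations are given as a 3x3 rotation matrix whose columns are the frame's x, y, z axes.
In Python, from station import r, cams, ticket gives the robot as it stands.
- The arm moves only by the tool drive_tool, never from a script. Its argument "deltas" is a list of rows, each an object of numbers: "dx", "dy", "dz": the shift along the tool's x, y, z in m; "wx", "wy", "wz": the turn, a rotation vector about the tool's x, y, z in degrees. A call has 1 to 20 rows; each row is the pose to reach, as a shift and turn from the pose commanded when the call began, along the tool's axes at that moment; what a row does not reach only later rows make up. A row lasts 1/10 s, in which the tool goes at most 50 mm and 8.59 degrees, less where a joint would pass 70% of its speed; a pose out of reach is approached as far as the arm can. A call with a gripper value outside its range is refused whole. "gripper" is the opening, from 0 (shut) to 1 (fully open), set as the call begins (left out, the last holds). The fingers move at their own pace and stop on an object; the grip force is fixed at half the most. Time passes only in rows, so rows that repeat a pose let the fingers close. It gives the time, the measured TCP pose, the force and the opening at its end, in the units of the state.
- r.sense(): the state, without advancing time (a new reading comes with each control period).
- cams.capture(name): name is "scene" or "top"; returns the picture (400x640x3 uint8, red, green, blue); there is no depth.
- cams.camera_model(name): a dict with "intrinsics" (3x3 intrinsics, pixels), "extrinsics" (4x4, takes a point from world to camera coordinates). Camera axes: x right, y down, z forward; pixel columns grow to the right and rows downward; lengths in m; the calibration is good to about 2 mm. A picture is of the moment at which its call begins. camera_model takes no time and is no camera call.
- ticket.finish_job(): hands the job in, once; it reports no verdict.
The state is a dict: "time_s": time; "joints": joint angles; "joint_velocities": joint speeds; "effort": joint torques, N m; "tcp_pos": TCP position; "ee_rot": TCP orientation; "wrist_force": force on the tool from outside, world axes, zero at the start; "moment": the same for the moment, N m; "gripper_width": opening from 0.0 (shut) to 1.0 (fully open).
Only numpy, scipy, OpenCV 4.12 (cv2) and the standard library are available. Lean on these libraries where they do the work, as an engineer would, in place of code of your own. Each camera call takes 0.05 s, during which the arm holds its last target.

## Task

Take the smaller of the two gears from its stand by the bar on top and put its ribbed stem into the cross-shaped slot of the drive head's collar, with the collar as it stands. Then turn gear and collar together until the collar's pointer is at the raised mark on the housing, where the splines below mesh, and press the gear fully home against the ejector spring. Finish still gripping the gear and pressing it home, so that the retaining clip can be fitted; leave the larger gear and the loupe alone.

Things in the scene. Friction and masses are not known exactly. Their poses are not given: they have to be found in the camera images.
- gear: smaller gear, steel, 60 mm diameter, 10 mm thick, about 0.15 kg, standing stem-down in a tube stand (4 mm play; underside 50 mm above the table). Origin: middle of the gear's underside; z up along the stem. The stem fits every quarter turn
- gear_grip (a point): middle of the smaller gear's black grip bar, on its axis 25 mm above the gear's underside. The bar is 40 mm long (x), 18 mm wide (y; grip across this), 30 mm high, standing on the gear's top face (10 to 40 mm above the underside)
- gear_tip (a point): foot of the smaller gear's stem, on its axis 42 mm below the gear's underside. The stem has four straight ribs in a cross along this frame's x and y: 26 mm across, each rib 6 mm thick, rounded at the tip
- gear_large: the larger gear, 84 mm diameter, otherwise of the same shape and in a like stand; not needed, must stay there. Origin: middle of its underside
- loupe: black eye loupe, 39 mm diameter, 40 mm high, on the table; not needed. Origin: centre of its underside
- drive_head: drive head, fixed: grey round housing, 116 mm diameter at the foot, 94 mm at the top, 50 mm high; terminal box at the back (+x), raised mark on the front rim (-x). Origin: centre of its underside, z up. Inside, 18 mm below the collar's top, a fixed 12 mm thick plate with the same cross slot along the housing's x and y
- collar_top (a point): centre of the top face of the drive head's square steel collar: 44 mm square, 16 mm high, top 66 mm above the table. Its through slot, a cross of two bars 30 mm long and 9 mm wide, runs along this frame's x and y; z up; a pointer on the -x side. Turns with joint collar. Home: the gear's underside lies on this face
- collar (a joint): rad, turn of the collar, counter-clockwise from above positive; 0: pointer at the mark, slot in line with the plate below. Until within about 0.1 of that the stem rests on the plate, the gear's underside 24 mm above the collar. Range -0.35 to 0.85, starts at 0.35 to 0.7; friction 0.06 N m, stays where left
- ejector (a joint): m, how far the spring ejector under the plate is pushed down: 0 free; the stem meets it 10 mm before home, 0.010 at home. Spring 3.6 N at first touch, 9.6 N at home; it lifts the gear out again if nobody presses

How it is judged:
By the outcome, as a careful person would: the job done as asked, in the order asked, and still so for the second after the job is handed in, while the arm keeps its last pose, push and grip.
It also fails if it takes over 45 s, if anything falls off the work surface, if the arm or the gripper's body presses on something with over 40 N, if the wrist force passes 120 N, or if a joint passes its speed limit or range.

## Working session

There is one attempt and no reset: what is moved stays moved. The work goes in short steps, Python scripts to look and compute and a tool call to move; the robot and the scene stay as the last step left them, time stands still between calls to the robot, and variables do not carry over. Pictures are saved under pics/ and viewed, and the job is handed in when it is done.

Besides the shell and the picture viewer there is one more tool, called as name(argument=value, ...), one argument or row to a line, values as JSON. drive_tool: Moves the arm, as the interface text tells. Its arguments: {"type":"object","properties":{"deltas":{"type":"array","items":{"type":"object","properties":{"dx":{"type":"number"},"dy":{"type":"number"},"dz":{"type":"number"},"wx":{"type":"number"},"wy":{"type":"number"},"wz":{"type":"number"}}}},"gripper":{"type":"number"}},"required":["deltas"]}

```bash
mkdir -p pics; ls; python3 - <<'E'
from station import r,cams,ticket
import cv2,numpy as np
np.set_printoptions(precision=4,suppress=True)
for n in ("scene","top"):
    im=cams.capture(n); cv2.imwrite(f"pics/{n}0.png",im[:,:,::-1])
    m=cams.camera_model(n); print(n,m["intrinsics"],m["extrinsics"])
print(r.sense())
E
```

```text
pics
scene [[422.9      0.     322.4881]
 [  0.     422.9    193.6182]
 [  0.       0.       1.    ]] [[ 0.8253 -0.5647 -0.0053 -0.5727]
 [-0.4378 -0.6338 -0.6377  0.2402]
 [ 0.3567  0.5286 -0.7703  0.7696]
 [ 0.      0.      0.      1.    ]]
top [[367.3252   0.     318.6209]
 [  0.     367.3252 202.608 ]
 [  0.       0.       1.    ]] [[ 0.0266 -0.9996  0.0084 -0.1623]
 [-0.9835 -0.0276 -0.1788  0.6194]
 [ 0.179  -0.0036 -0.9838  0.8399]
 [ 0.      0.      0.      1.    ]]
{'time_s': 0.1, 'joints': array([ 87.6978,  22.0874,   0.3863,  -0.0254, -68.4127, -14.8157]), 'joint_velocities': array([ 0.0457, -0.1037,  0.1817,  0.0647,  0.0194, -0.0947]), 'effort': array([ -0.0005, -39.1694,  18.7935,   4.2319,   0.0135,  -0.0001]), 'tcp_pos': array([0.1838, 0.5968, 0.2215]), 'ee_rot': array([[ 0.9557, -0.2945, -0.0005],
       [-0.2945, -0.9557, -0.002 ],
       [ 0.0001,  0.002 , -1.    ]]), 'wrist_force': array([-0.167 , -0.3526, -0.4468]), 'moment': array([-0.032 , -0.0244,  0.007 ]), 'gripper_width': 0.995445287062724}
```

View pics/scene0.png

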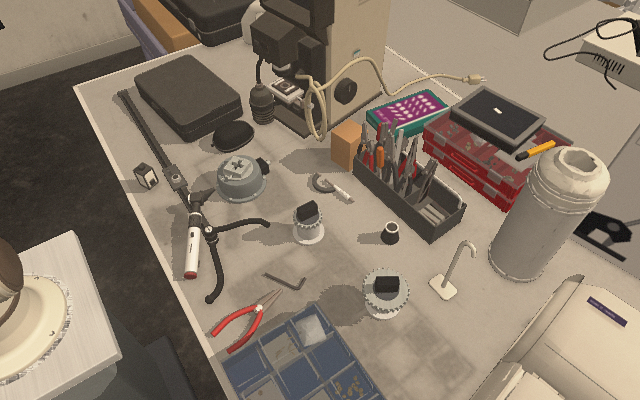

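View pics/top0.png

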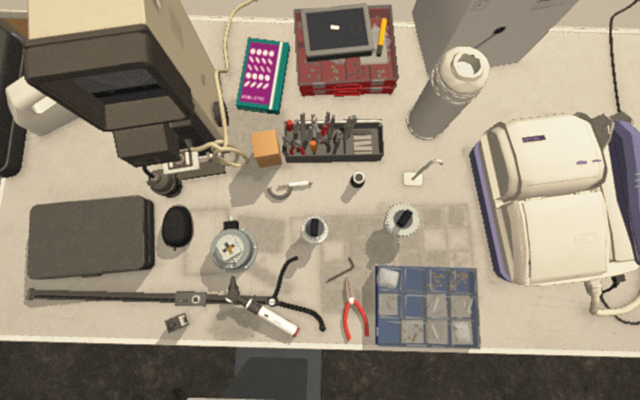

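The top view shows the drive head at about (233,248), the small gear at (314,229) and the large gear at (402,219). The arm is out of view. I'll enlarge these parts.

```bash
python3 - <<'E'
import cv2,numpy as np
t=cv2.imread("pics/top0.png"); s=cv2.imread("pics/scene0.png")
def c(im,x0,y0,w,h,k): return cv2.resize(im[y0:y0+h,x0:x0+w],None,fx=k,fy=k,interpolation=cv2.INTER_CUBIC)
cv2.imwrite("pics/t_head.png",np.hstack([c(t,203,213,60,65,6.6) ,c(t,285,200,60,65,6.6)]))
cv2.imwrite("pics/s_head.png",np.hstack([c(s,208,140,70,70,5.7) ,c(s,275,185,70,70,5.7)]))
E
```

```text
(no output)
```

View pics/t_head.png

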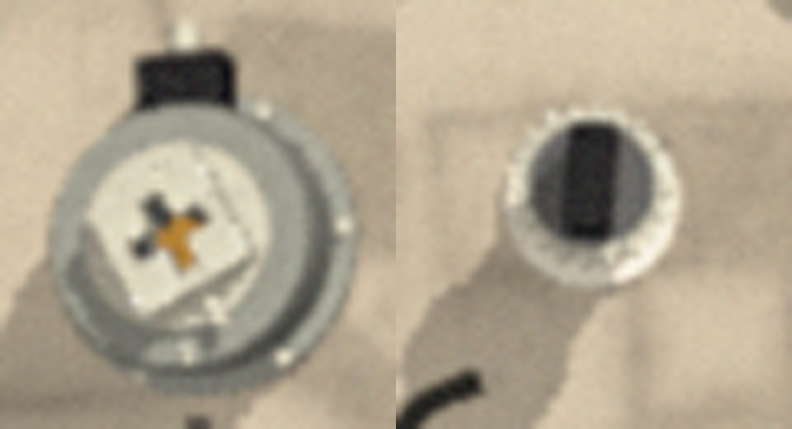

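View pics/s_head.png

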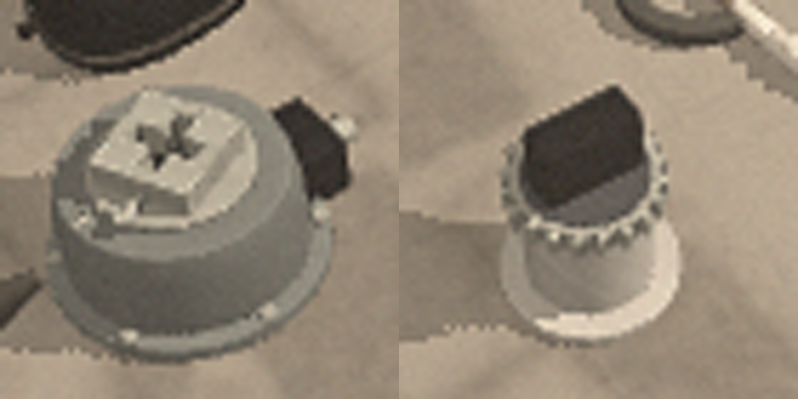

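```bash
cat > h.py <<'E'
import cv2,numpy as np
from station import r,cams,ticket
np.set_printoptions(precision=4,suppress=True)
M={n:cams.camera_model(n) for n in("scene","top")}
def proj(n,P):
    P=np.atleast_2d(P);K=np.array(M[n]["intrinsics"]);E=np.array(M[n]["extrinsics"])
    c=P@E[:3,:3].T+E[:3,3];u=c@K.T;return u[:,:2]/u[:,2:]
def back(n,uv,z):
    K=np.array(M[n]["intrinsics"]);E=np.array(M[n]["extrinsics"])
    d=E[:3,:3].T@np.linalg.solve(K,np.array([uv[0],uv[1],1.]));o=-E[:3,:3].T@E[:3,3]
    return o+d*(z-o[2])/d[2]
def rz(a):return np.array([[np.cos(a),-np.sin(a),0],[np.sin(a),np.cos(a),0],[0,0,1]])
def pts(local,x,y,z,a):return np.asarray(local)@rz(a).T+[x,y,z]
E
python3 - <<'E'
from h import *
q=lambda X,Y,k,x0,y0:((X+.5)/k-.5+x0,(Y+.5)/k-.5+y0)
T=lambda X,Y:q(X,Y,6.6,203,213); T2=lambda X,Y:q(X-396,Y,6.6,285,200)
S=lambda X,Y:q(X,Y,5.7,208,140); S2=lambda X,Y:q(X-399,Y,5.7,275,185)
print("cross top",back("top",T(172,228),.066),"scene",back("scene",S(170,147),.066))
print("sq top",[back("top",T(*p),.066)[:2] for p in((88,218),(187,148),(250,250),(135,315))])
print("sq sc",[back("scene",S(*p),.066)[:2] for p in((90,165),(150,90),(252,132),(188,205))])
print("mark",back("top",T(187,352),.05),"box",back("top",T(187,85),.03))
print("bar top",back("top",T2(590,180),.09))
print("bar sc corners",[back("scene",S2(*p),.09)[:2] for p in((524,128),(614,88),(640,125),(555,205))])
print(r.sense()["tcp_pos"])
E
```

```text
cross top [0.5094 0.0639 0.066 ] scene [0.5081 0.0597 0.066 ]
sq top [array([0.5121, 0.0941]), array([0.538 , 0.0605]), array([0.5023, 0.0356]), array([0.4783, 0.0748])]
sq sc [array([0.4784, 0.0687]), array([0.5158, 0.092 ]), array([0.538 , 0.0488]), array([0.4999, 0.0288])]
mark [0.466  0.0592 0.05  ] box [0.5648 0.0705 0.03  ]
bar top [ 0.5601 -0.136   0.09  ]
bar sc corners [array([ 0.5446, -0.1292]), array([ 0.5797, -0.132 ]), array([ 0.5781, -0.1507]), array([ 0.5358, -0.1626])]
[0.1838 0.5968 0.2215]
```

```bash
cat >> h.py <<'E'
SS=8
def rast(n,polys,x0,y0,w,h):
    m=np.zeros((h*SS,w*SS),np.uint8)
    for P in polys:
        uv=proj(n,P); uv=(uv-[x0,y0]+.5)*SS-.5
        cv2.fillPoly(m,[np.round(uv*16).astype(np.int32)],1,shift=4)
    return cv2.resize(m.astype(np.float32),(w,h),interpolation=cv2.INTER_AREA)
def hull(n,P):
    i=cv2.convexHull(proj(n,P).astype(np.float32),returnPoints=False).ravel();return P[i]
def disc(R,z):
    t=np.linspace(0,2*np.pi,48,endpoint=False);return np.c_[R*np.cos(t),R*np.sin(t),0*t+z]
def box(lx,ly,z0,z1):return np.array([[sx*lx/2,sy*ly/2,z] for z in(z0,z1) for sx,sy in((1,1),(-1,1),(-1,-1),(1,-1))])
E
cat > fit.py <<'E'
from h import *
from scipy.optimize import minimize
import sys
def cost_layers(layers,I,W):
    # layers: coverage maps bottom->top; linear colour per region by lstsq
    vis=[];rem=np.ones_like(I)
    for L in layers[::-1]: vis.append(L*rem);rem=rem*(1-L)
    vis.append(rem);A=np.stack([v.ravel() for v in vis],1)*W.ravel()[:,None]
    b=(I*W).ravel();c,*_=np.linalg.lstsq(A,b,rcond=None)
    return ((A@c-b)**2).sum()/W.sum(),c
def bar(n,I,p,x0,y0,w,h,zu,ret=False):
    x,y,a=p
    B=pts(box(.04,.018,.010,.040),x,y,zu,a)
    D=pts(disc(.030,.010),x,y,zu,0)
    lay=[rast(n,[hull(n,B)],x0,y0,w,h)]
    W=rast(n,[hull(n,np.vstack([pts(disc(.0195,.010),x,y,zu,0),B]))],x0,y0,w,h)
    return cost_layers(lay,I,W)
def collar(n,I,p,x0,y0,w,h):
    x,y,a=p
    T=pts(box(.044,.044,.066,.066)[:4],x,y,0,a)
    c1=pts(box(.030,.009,.066,.066)[:4],x,y,0,a);c2=pts(box(.009,.030,.066,.066)[:4],x,y,0,a)
    W=rast(n,[pts(box(.043,.043,.066,.066)[:4],x,y,0,a)],x0,y0,w,h)
    return cost_layers([rast(n,[c1,c2],x0,y0,w,h)],I,W)
if __name__=="__main__":
    for n in("top","scene"):
        im=cv2.imread(f"pics/{n}0.png").astype(np.float32)
        for nm,f,p0,ch in(("bar",lambda *a:bar(*a,.05),(.560,-.137,0.1),2),("collar",collar,(.509,.062,.5),0)):
            uv=proj(n,[p0[0],p0[1],.07])[0]
            x0,y0=(uv-24).astype(int);w=h=48
            I=im[y0:y0+h,x0:x0+w,ch]
            best=None
            for dx in(-.004,0,.004):
              for dy in(-.004,0,.004):
                for da in(-.25,0,.25):
                    s=minimize(lambda q:f(n,I,(q[0]/1e3,q[1]/1e3,q[2]/20),x0,y0,w,h)[0],[(p0[0]+dx)*1e3,(p0[1]+dy)*1e3,(p0[2]+da)*20],method="Nelder-Mead",options=dict(initial_simplex=None,maxiter=150,xatol=.05,fatol=.01))
                    if best is None or s.fun<best.fun:best=s
            q=best.x;p=(q[0]/1e3,q[1]/1e3,q[2]/20)
            print(n,nm,np.array(p),best.fun,f(n,I,p,x0,y0,w,h)[1])
E
time python3 fit.py
```

```text
top bar [ 0.4842 -0.148   0.368 ] 0.0 [  3.1113 196.0141]
top collar [0.5113 0.1454 0.2503] 0.0 [  0. 169.]
scene bar [ 0.5611 -0.1401  0.0976] 169.93434143066406 [ 63.6913 104.1358]
scene collar [0.6152 0.1064 0.4506] 0.0 [  0. 138.]fit.py:10: RuntimeWarning: invalid value encountered in scalar divide
  return ((A@c-b)**2).sum()/W.sum(),c

real	0m15.210s
user	0m14.478s
sys	0m0.258s
```

```bash
python3 - <<'E'
import re
s=open('fit.py').read()
s=s.replace("    vis.append(rem);A","    vis.append(rem)\n    if COL is not None:\n        m=sum(v*c for v,c in zip(vis,COL));return (((m-I)*W)**2).sum()/max(W.sum(),1),[]\n    A")
s=s.replace("import sys","import sys\nCOL=None")
i=s.index("if __name__")
open('fitlib.py','w').write(s[:i])
E
cat > run.py <<'E'
import fitlib
from fitlib import *
from scipy.optimize import least_squares
def go(n,im,f,p0,ch,col):
    fitlib.COL=col
    uv=proj(n,[p0[0],p0[1],.07])[0];x0,y0=(uv-24).astype(int);w=h=48
    I=im[y0:y0+h,x0:x0+w,ch];best=None
    for dx in(-.003,0,.003):
      for dy in(-.003,0,.003):
        for da in(-.2,.0,.2):
          z=np.array([(p0[0]+dx)*1e3,(p0[1]+dy)*1e3,(p0[2]+da)*20])
          s=minimize(lambda q:f(n,I,(q[0]/1e3,q[1]/1e3,q[2]/20),x0,y0,w,h)[0],z,method="Nelder-Mead",options=dict(initial_simplex=z+np.array([[0,0,0],[2,0,0],[0,2,0],[0,0,2]]),maxiter=150,xatol=.03,fatol=.01))
          if best is None or s.fun<best.fun:best=s
    q=best.x;return np.array([q[0]/1e3,q[1]/1e3,q[2]/20]),best.fun
if __name__=="__main__":
    for n in("top","scene"):
        im=cv2.imread(f"pics/{n}0.png").astype(np.float32)
        for nm,f,p0,ch in(("bar",lambda *a:bar(*a,.05),(.560,-.137,0.1),2),("collar",collar,(.509,.062,.5),0)):
            u,v=proj(n,[p0[0],p0[1],.09 if nm=="bar" else .066])[0].round().astype(int)
            if nm=="bar": print(im[v-8:v+9:2,u-10:u+11:2,ch].astype(int))
            else: print(im[v-10:v+11,u-11:u+12,ch].astype(int))
E
python3 run.py
```

```text
[[200 199 197 150  54  46  53 110 178 196 180]
 [197 201 129  97  38  41  42  60 118 204 200]
 [211 143  96  75  43  40  49  66 108 126 213]
 [206 107  82  61  38  44  44  78 107 103 205]
 [189  86  75  54  40  49  42  87 107 102 180]
 [189  79  75  55  43  40  39  82 108 103 179]
 [155  85  77  51  47  52  44 102 108 104 203]
 [162 118  76  51  39  49  34 101 102 162 209]
 [175 165 125  70  31  28  39 108 162 213 238]]
[[143 145 152 163 177 185 189 189 185 187 180 190 190 193 187 182 188 187
  192 186 175 153 148]
 [144 149 164 179 184 189 192 187 176 186 180 190 188 189 197 212 188 180
  190 191 188 174 159]
 [150 166 180 190 192 190 191 189 196 192 187 187 188 189 192 202 180 163
  183 198 191 189 172]
 [161 177 185 187 185 189 189 190 192 194 189 189 192 191 193 194 187 170
  182 192 192 188 187]
 [176 184 185 181 190 187 187 182 182 188 192 190 193 196 194 196 189 174
  171 187 190 188 189]
 [183 190 190 186 189 187 183 152 128 144 183 194 197 194 193 195 180 171
  159 173 184 183 187]
 [190 194 189 188 190 176 149 112  80 113 171 200 197 188 170 178 187 184
  165 162 182 190 19
[... 3123 characters left out ...]
153 134 124 127 140]
 [132 165 169 158 160 153 153 145 136  73 154 155 151 152 156 156 156 147
  139 122 123 126 153]
 [ 93  94 107 129 165 152 154 155 152 150 158 156 154 153 154 152 156 158
  131 127 125 142 154]
 [ 92  93  94  98  97 114 142 152 161 162 159 158 161 156 158 153 171 132
  128 117 131 149 152]
 [ 96  93  94  94  86  93  97  96 104 133 166 156 157 162 157 185 122 130
  128 135 153 153 149]
 [101 102  96  94  92  89  93  92  95  93  94 107 134 170 158 145 131 132
  132 152 154 154 156]
 [102 105 109 101  95 100 109  86  88  92  89  92  98  93 108 129 126 128
  151 156 155 156 154]
 [149 106 103 106 133 160  90  85  93  98  93  90  91  92  96 138 128 141
  154 154 159 159 157]]
```

```bash
cat > r2.py <<'E'
from run import *
for n in("top","scene"):
    im=cv2.imread(f"pics/{n}0.png").astype(np.float32)
    for nm,f,p0,ch,col in(("bar",lambda *a:bar(*a,.05),(.560,-.137,0.1),2,(45,100) if n=="top" else (60,120)),("collar",collar,(.509,.062,.5),0,(65,190) if n=="top" else (85,155))):
        p,c=go(n,im,f,p0,ch,col);print(n,nm,p,np.degrees(p[2]),c)
        if nm=="bar": P=[pts(box(.04,.018,.010,.040)[4:],*p[:2],.05,p[2]),pts(box(.04,.018,.010,.040)[:4],*p[:2],.05,p[2]),pts(disc(.03,.01),*p[:2],.05,0),pts(disc(.03,0),*p[:2],.05,0)]
        else: P=[pts(box(a,b,.066,.066)[:4],*p[:2],0,p[2]) for a,b in((.044,.044),(.03,.009),(.009,.03))]+[pts(disc(.047,.05),*p[:2],0,0),pts(disc(.058,0),*p[:2],0,0)]
        u=proj(n,[*p[:2],.06])[0].astype(int);k=8
        o=cv2.resize(im[u[1]-33:u[1]+33,u[0]-33:u[0]+33].astype(np.uint8),None,fx=k,fy=k,interpolation=cv2.INTER_CUBIC)
        for q in P: cv2.polylines(o,[np.round(((proj(n,q)-u+33+.5)*k-.5)*16).astype(np.int32)],True,(0,0,255),1,cv2.LINE_AA,4)
        cv2.imwrite(f"pics/o_{n}_{nm}.png",o)
a=[cv2.imread(f"pics/o_{n}_{m}.png") for m in("bar","collar") for n in("top","scene")]
for m,i in(("bar",0),("collar",2)): cv2.imwrite(f"pics/o_{m}.png",cv2.resize(np.hstack(a[i:i+2]),(800,400),interpolation=cv2.INTER_AREA))
E
python3 r2.py
```

```text
top bar [ 0.5602 -0.1356 -0.0922] -5.281846113682942 197.95973205566406
top collar [0.5079 0.065  0.571 ] 32.71787360871002 293.8037414550781
scene bar [ 0.5613 -0.1396  0.0176] 1.0099725510576794 187.42213439941406
scene collar [0.5086 0.0632 0.578 ] 33.11907901368786 159.7999267578125
```

View pics/o_bar.png

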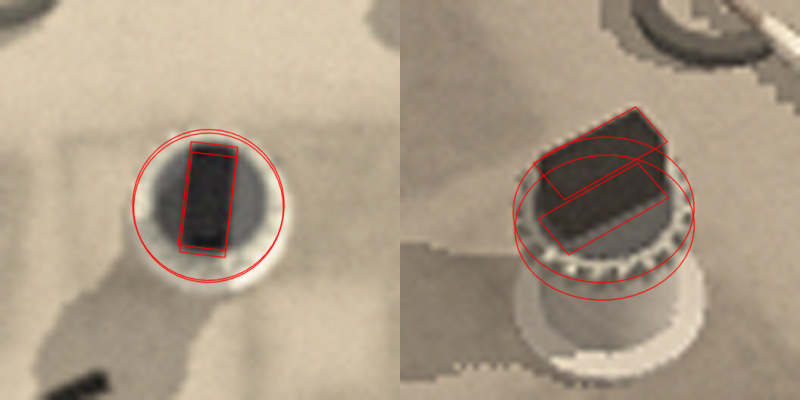

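View pics/o_collar.png

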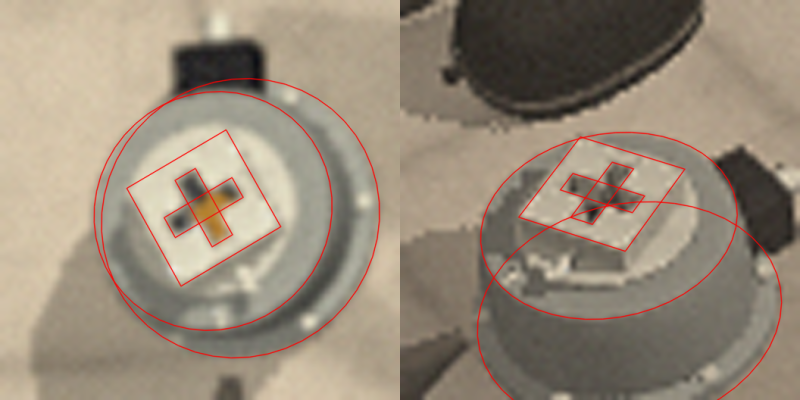

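```bash
cat > r3.py <<'E'
from run import *
import fitlib
def bar2(n,I,p,x0,y0,w,h):
    x,y,a=p
    B=pts(box(.04,.018,.010,.040),x,y,.05,a)
    G=pts(box(.054,.030,.010,.040),x,y,.05,a)
    return cost_layers([rast(n,[hull(n,B)],x0,y0,w,h)],I,rast(n,[hull(n,G)],x0,y0,w,h))
for n,col in(("top",(43,80)),("scene",(60,82))):
    im=cv2.imread(f"pics/{n}0.png").astype(np.float32)
    if n=="scene":
        u=proj(n,[.56,-.138,.075])[0].round().astype(int);print(im[u[1]-22:u[1]+24:2,u[0]-20:u[0]+21:2,2].astype(int))
    im=np.minimum(im,col[1])
    p,c=go(n,im,bar2,(.560,-.137,0.),2,col);print(n,p,np.degrees(p[2]),c)
    im=cv2.imread(f"pics/{n}0.png")
    P=[pts(box(.04,.018,.010,.040)[4:],*p[:2],.05,p[2]),pts(box(.04,.018,.010,.040)[:4],*p[:2],.05,p[2]),pts(disc(.03,.01),*p[:2],.05,0),pts(disc(.03,0),*p[:2],.05,0)]
    u=proj(n,[*p[:2],.06])[0].astype(int);k=16
    o=cv2.resize(im[u[1]-24:u[1]+24,u[0]-24:u[0]+24],None,fx=k,fy=k,interpolation=cv2.INTER_NEAREST)
    for q in P: cv2.polylines(o,[np.round(((proj(n,q)-u+24+.5)*k-.5)*16).astype(np.int32)],True,(0,0,255),1,cv2.LINE_AA,4)
    cv2.imwrite(f"pics/p_{n}.png",cv2.resize(o,(400,400),interpolation=cv2.INTER_AREA))
cv2.imwrite("pics/p_bar.png",np.hstack([cv2.imread(f"pics/p_{n}.png") for n in("top","scene")]))
E
python3 r3.py
```

```text
top [ 0.5611 -0.1353 -0.0626] -3.5855741120452507 61.93811798095703
[[147 160 166 173 176 178 182 183 183 180 185 187 129 144 139  59  70  98
  106 109 107]
 [154 155 161 170 173 175 174 178 184 179 182 183 186 183 134 142 114  62
   66  73  70]
 [154 153 157 163 171 175 174 176 178 185 186 186 186 185 184 181 189 137
  137 111 151]
 [152 152 152 158 165 171 178 178 176 184 183 184 185 187 183 180 188 190
  192 188 183]
 [152 148 158 152 161 170 174 175 180 183 187 183 182 186 185 182 185 184
  183 188 184]
 [155 148 155 154 156 169 172 173 176 175 178 183 188 189 189 184 181 189
  187 183 187]
 [146 151 147 149 152 153 168 174 175 180 186 191  81  51 111 185 185 182
  190 189 183]
 [150 145 147 153 150 157 167 174 178 187  79  56  59  61  55 127 185 185
  177 184 186]
 [152 150 153 152 154 161 170 190  78  57  63  62  61  60  63  57 195 185
  183 181 184]
 [153 152 153 162 170 180  75  53  60  60  59  60  59  61  59  54 193 181
  177 180 185]
 [161 159 166 176 172 101  55  61  62  64  56  63  60  59  58  57 204 186
  181 186 185]
 [173 174 173 176 137 141  55  62  62  61  56  59  60
[... 384 characters left out ...]
75 175]
 [162 166 166 170 135 136  93  76  75 102 101 104 100  99  99 126 179 115
  166 171 173]
 [167 170 173 178 118 100 195 112  89 101 103  95  96  82 183 178 167 157
  165 173 177]
 [120 126 127 131 145 128 126 119 193 186 188 185 184 177 178 108 119 216
  214 178 174]
 [129 121 128 127 156 141 110 122 141 106 174 109 166  96 104 169 182 217
  209 165 169]
 [126 120 118 131 152 153 124 137 119 135 106 128 115 156 157 170 182 213
  213 176 151]
 [131 125 126 134 153 154 124 126 139 136 131 134 141 153 161 173 186 219
  213 183 158]
 [133 130 128 134 150 155 125 135 128 138 133 137 143 155 169 176 183 220
  219 153 155]]
scene [ 0.5621 -0.1386  0.0445] 2.5517283314419634 36.45635986328125
```

View pics/p_bar.png

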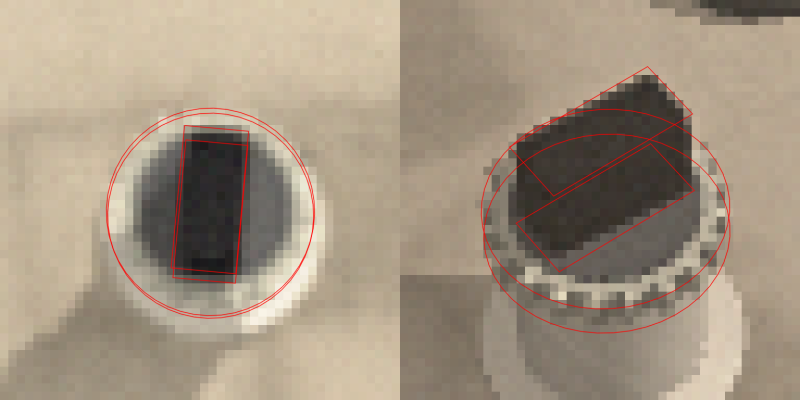

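```bash
cat > r4.py <<'E'
from run import *
from scipy.optimize import differential_evolution as DE
for n,col in(("top",(43,80)),("scene",(59,80))):
    im=np.minimum(cv2.imread(f"pics/{n}0.png").astype(np.float32)[:,:,2],col[1])
    u=proj(n,[.56,-.137,.075])[0].astype(int);x0,y0=u-22;w=h=44
    I=im[y0:y0+h,x0:x0+w]
    W=rast(n,[hull(n,pts(box(.056,.034,.010,.044),.561,-.137,.05,0.))],x0,y0,w,h)
    for mode in("fix","LW","LWz"):
        def f(q):
            L,Wd=(q[3],q[4]) if mode!="fix" else(40,18); z0,z1=(q[5],q[6]) if mode=="LWz" else(60,90)
            B=pts(box(L/1e3,Wd/1e3,z0/1e3,z1/1e3),q[0]/1e3,q[1]/1e3,0,q[2])
            m=rast(n,[hull(n,B)],x0,y0,w,h)
            return ((((m*col[0]+(1-m)*col[1])-I)*W)**2).sum()/W.sum()
        b=[(552,570),(-146,-128),(-.4,.4),(30,44),(10,22),(52,78),(76,100)]
        b=b[:3 if mode=="fix" else 5 if mode=="LW" else 7]
        s=DE(f,b,seed=1,maxiter=80,popsize=10,tol=1e-4)
        print(n,mode,s.x,np.degrees(s.x[2]),s.fun)
E
python3 r4.py
```

```text
top fix [ 561.0384 -135.1311   -0.0412] -2.36193712753231 52.254642486572266
top LW [ 560.734  -135.5006   -0.0564   35.9015   16.5394] -3.2329182813356505 18.009803771972656
top LWz [ 560.4165 -135.5048   -0.0581   34.2866   16.1584   54.0875   98.36  ] -3.331739438892664 17.78792381286621
scene fix [ 562.4246 -138.3578    0.0736] 4.218109587746715 29.396068572998047
scene LW [ 561.8269 -138.2924   -0.0516   38.0051   13.2648] -2.956392065959821 7.219294548034668
scene LWz [ 559.3534 -142.5129   -0.0462   37.7218   14.8605   68.1029   94.8641] -2.6480645269510776 6.467662334442139
```

The top view shows the collar's cross slot at about (229,247), and the small gear's bar at about (314,228). Fits with free bar size in the two cameras agree on the bar: x≈0.561, y≈-0.137±0.002, yaw≈-3.1°. The collar is at about (0.508,0.064) with yaw ≈33°, and the head's yaw from mark and box is ≈6.5°. So the collar angle is about 0.46 rad, inside its start range. Next I'll work out the approach.

```bash
cat >> h.py <<'E'
from scipy.spatial.transform import Rotation as Ro
def delta(p,phi,base_p=None,base_R=None):
    """tool-axis shift & turn from base pose (default measured) to TCP p, tool x yaw phi deg, pointing down"""
    s=r.sense();R0=np.array(s["ee_rot"]) if base_R is None else base_R;p0=np.array(s["tcp_pos"]) if base_p is None else np.array(base_p)
    c,q=np.cos(np.radians(phi)),np.sin(np.radians(phi))
    R=np.array([[c,q,0],[q,-c,0],[0,0,-1.]])
    return R0.T@(np.array(p)-p0),Ro.from_matrix(R0.T@R).as_rotvec(degrees=True)
def down(phi):
    c,q=np.cos(np.radians(phi)),np.sin(np.radians(phi));return np.array([[c,q,0],[q,-c,0],[0,0,-1.]])
E
python3 - <<'E'
from h import *
b=[.184,.597,.223];R=down(-17.13)
for p,ph in(([.561,-.137,.16],-3.1),([.45,.1,.24],-10)):
    d,w=delta(p,ph,b,R);print(d,w)
    d,w=delta(p,ph);print(d,w)
E
```

```text
[0.5765 0.5904 0.063 ] [  0.     0.   -14.03]
[0.5766 0.59   0.0628] [  0.1163   0.0079 -14.0272]
[ 0.4006  0.3966 -0.017 ] [ 0.    0.   -7.13]
[ 0.4007  0.3964 -0.0176] [ 0.1163  0.0009 -7.1272]
```

drive_tool(
  deltas=[
    {"dx": 0.4, "dy": 0.397, "dz": -0.02, "wz": -7},
    {"dx": 0.4, "dy": 0.397, "dz": -0.02, "wz": -7},
    {"dx": 0.4, "dy": 0.397, "dz": -0.02, "wz": -7},
    {"dx": 0.4, "dy": 0.397, "dz": -0.02, "wz": -7},
    {"dx": 0.4, "dy": 0.397, "dz": -0.02, "wz": -7},
    {"dx": 0.4, "dy": 0.397, "dz": -0.02, "wz": -7},
    {"dx": 0.4, "dy": 0.397, "dz": -0.02, "wz": -7},
    {"dx": 0.4, "dy": 0.397, "dz": -0.02, "wz": -7},
    {"dx": 0.4, "dy": 0.397, "dz": -0.02, "wz": -7},
    {"dx": 0.4, "dy": 0.397, "dz": -0.02, "wz": -7},
    {"dx": 0.4, "dy": 0.397, "dz": -0.02, "wz": -7},
    {"dx": 0.4, "dy": 0.397, "dz": -0.02, "wz": -7},
    {"dx": 0.5765, "dy": 0.59, "dz": 0.063, "wz": -14},
    {"dx": 0.5765, "dy": 0.59, "dz": 0.063, "wz": -14},
    {"dx": 0.5765, "dy": 0.59, "dz": 0.063, "wz": -14},
    {"dx": 0.5765, "dy": 0.59, "dz": 0.063, "wz": -14},
    {"dx": 0.5765, "dy": 0.59, "dz": 0.063, "wz": -14},
    {"dx": 0.5765, "dy": 0.59, "dz": 0.063, "wz": -14},
    {"dx": 0.5765, "dy": 0.59, "dz": 0.063, "wz": -14},
    {"dx": 0.5765, "dy": 0.59, "dz": 0.063, "wz": -14},
  ],
  gripper=1.0,
)

```text
schema error: expected keys dx, dy, dz, wx, wy, wz
```

drive_tool(
  deltas=[
    {"dx": 0.4, "dy": 0.397, "dz": -0.02, "wx": 0, "wy": 0, "wz": -7},
    {"dx": 0.4, "dy": 0.397, "dz": -0.02, "wx": 0, "wy": 0, "wz": -7},
    {"dx": 0.4, "dy": 0.397, "dz": -0.02, "wx": 0, "wy": 0, "wz": -7},
    {"dx": 0.4, "dy": 0.397, "dz": -0.02, "wx": 0, "wy": 0, "wz": -7},
    {"dx": 0.4, "dy": 0.397, "dz": -0.02, "wx": 0, "wy": 0, "wz": -7},
    {"dx": 0.4, "dy": 0.397, "dz": -0.02, "wx": 0, "wy": 0, "wz": -7},
    {"dx": 0.4, "dy": 0.397, "dz": -0.02, "wx": 0, "wy": 0, "wz": -7},
    {"dx": 0.4, "dy": 0.397, "dz": -0.02, "wx": 0, "wy": 0, "wz": -7},
    {"dx": 0.4, "dy": 0.397, "dz": -0.02, "wx": 0, "wy": 0, "wz": -7},
    {"dx": 0.4, "dy": 0.397, "dz": -0.02, "wx": 0, "wy": 0, "wz": -7},
    {"dx": 0.4, "dy": 0.397, "dz": -0.02, "wx": 0, "wy": 0, "wz": -7},
    {"dx": 0.4, "dy": 0.397, "dz": -0.02, "wx": 0, "wy": 0, "wz": -7},
    {"dx": 0.5765, "dy": 0.59, "dz": 0.063, "wx": 0, "wy": 0, "wz": -14},
    {"dx": 0.5765, "dy": 0.59, "dz": 0.063, "wx": 0, "wy": 0, "wz": -14},
    {"dx": 0.5765, "dy": 0.59, "dz": 0.063, "wx": 0, "wy": 0, "wz": -14},
    {"dx": 0.5765, "dy": 0.59, "dz": 0.063, "wx": 0, "wy": 0, "wz": -14},
    {"dx": 0.5765, "dy": 0.59, "dz": 0.063, "wx": 0, "wy": 0, "wz": -14},
    {"dx": 0.5765, "dy": 0.59, "dz": 0.063, "wx": 0, "wy": 0, "wz": -14},
    {"dx": 0.5765, "dy": 0.59, "dz": 0.063, "wx": 0, "wy": 0, "wz": -14},
    {"dx": 0.5765, "dy": 0.59, "dz": 0.063, "wx": 0, "wy": 0, "wz": -14},
  ],
  gripper=1.0,
)

```text
time_s: 2.1
tcp_pos: [0.5607, -0.1367, 0.1586]
ee_rot: [[0.998, -0.056, -0.002], [-0.056, -0.998, 0.0], [-0.002, -0.0, -1.0]]
wrist_force: [0.2, 0.6, -0.5]
gripper_width: 0.996
```

```bash
python3 - <<'E'
from h import *
o=[]
for n in("top","scene"):
    im=cams.capture(n)[:,:,::-1].copy();cv2.imwrite(f"pics/{n}1.png",im)
    u=proj(n,[.561,-.137,.1])[0].astype(int)
    o.append(cv2.resize(im[u[1]-60:u[1]+60,u[0]-60:u[0]+60],(400,400),interpolation=cv2.INTER_CUBIC))
    s=r.sense();R=s["ee_rot"];p=s["tcp_pos"]
    for y in(-.0435,.0435):
        q=((proj(n,p+R@[0,y,0])[0]-u+60)*400/120).astype(int);cv2.circle(o[-1],tuple(q.tolist()),3,(0,0,255),-1)
cv2.imwrite("pics/g1.png",np.hstack(o));print(r.sense()["joints"])
E
```

```text
[  2.4846  20.4076 -11.6271  -0.0077 -57.9559  84.4468]
```

View pics/g1.png

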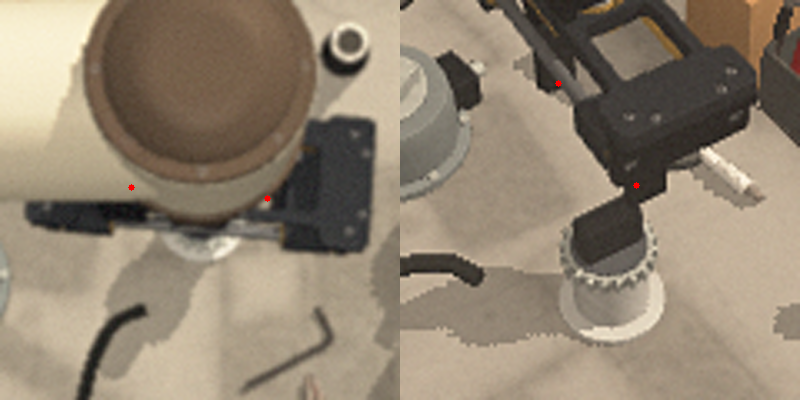

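The scene view shows the open gripper over the bar, with the right fingertip where the calibration puts it (635,185 in the crop). Next I descend and grip.

drive_tool(
  deltas=[
    {"dx": 0, "dy": 0, "dz": 0.04, "wx": 0, "wy": 0, "wz": 0},
    {"dx": 0, "dy": 0, "dz": 0.07, "wx": 0, "wy": 0, "wz": 0},
    {"dx": 0, "dy": 0, "dz": 0.085, "wx": 0, "wy": 0, "wz": 0},
    {"dx": 0, "dy": 0, "dz": 0.092, "wx": 0, "wy": 0, "wz": 0},
    {"dx": 0, "dy": 0, "dz": 0.0955, "wx": 0, "wy": 0, "wz": 0},
    {"dx": 0, "dy": 0, "dz": 0.0955, "wx": 0, "wy": 0, "wz": 0},
  ],
)

```text
time_s: 2.8
tcp_pos: [0.5617, -0.1357, 0.0648]
ee_rot: [[0.999, -0.053, 0.001], [-0.053, -0.999, -0.0], [0.001, 0.0, -1.0]]
wrist_force: [-0.1, 0.0, -0.9]
gripper_width: 0.998
```

drive_tool(
  deltas=[
    {"dx": 0, "dy": 0, "dz": 0, "wx": 0, "wy": 0, "wz": 0},
    {"dx": 0, "dy": 0, "dz": 0, "wx": 0, "wy": 0, "wz": 0},
    {"dx": 0, "dy": 0, "dz": 0, "wx": 0, "wy": 0, "wz": 0},
    {"dx": 0, "dy": 0, "dz": 0, "wx": 0, "wy": 0, "wz": 0},
    {"dx": 0, "dy": 0, "dz": 0, "wx": 0, "wy": 0, "wz": 0},
    {"dx": 0, "dy": 0, "dz": 0, "wx": 0, "wy": 0, "wz": 0},
    {"dx": 0, "dy": 0, "dz": 0, "wx": 0, "wy": 0, "wz": 0},
    {"dx": 0, "dy": 0, "dz": 0, "wx": 0, "wy": 0, "wz": 0},
  ],
  gripper=0.0,
)

```text
time_s: 3.6
tcp_pos: [0.5612, -0.1363, 0.064]
ee_rot: [[0.999, -0.055, -0.0], [-0.055, -0.999, -0.0], [-0.0, 0.0, -1.0]]
wrist_force: [0.0, 0.1, 0.6]
gripper_width: 0.356
```

drive_tool(
  deltas=[
    {"dx": 0, "dy": 0, "dz": 0, "wx": 0, "wy": 0, "wz": 0},
    {"dx": 0, "dy": 0, "dz": 0, "wx": 0, "wy": 0, "wz": 0},
    {"dx": 0, "dy": 0, "dz": 0, "wx": 0, "wy": 0, "wz": 0},
    {"dx": 0, "dy": 0, "dz": 0, "wx": 0, "wy": 0, "wz": 0},
  ],
)

```text
time_s: 4.0
tcp_pos: [0.5612, -0.1363, 0.064]
ee_rot: [[0.999, -0.054, -0.0], [-0.054, -0.999, -0.0], [-0.0, 0.0, -1.0]]
wrist_force: [0.3, -0.6, -0.2]
gripper_width: 0.208
```

```bash
python3 - <<'E'
from h import *
print(delta([.508,.064,.150],33))
E
```

```text
(array([-0.0641, -0.1971, -0.086 ]), array([ -0.0002,   0.0049, -36.1217]))
```

drive_tool(
  deltas=[
    {"dx": 0, "dy": 0, "dz": -0.01, "wx": 0, "wy": 0, "wz": 0},
    {"dx": 0, "dy": 0, "dz": -0.03, "wx": 0, "wy": 0, "wz": 0},
    {"dx": 0, "dy": 0, "dz": -0.06, "wx": 0, "wy": 0, "wz": 0},
    {"dx": 0, "dy": 0, "dz": -0.09, "wx": 0, "wy": 0, "wz": 0},
    {"dx": 0, "dy": 0, "dz": -0.105, "wx": 0, "wy": 0, "wz": 0},
    {"dx": 0, "dy": 0, "dz": -0.11, "wx": 0, "wy": 0, "wz": 0},
    {"dx": 0, "dy": 0, "dz": -0.11, "wx": 0, "wy": 0, "wz": 0},
  ],
)

```text
time_s: 4.7
tcp_pos: [0.5612, -0.1362, 0.1747]
ee_rot: [[0.999, -0.055, 0.001], [-0.055, -0.999, 0.0], [0.001, -0.0, -1.0]]
wrist_force: [-0.4, -0.0, -1.4]
gripper_width: 0.206
```

drive_tool(
  deltas=[
    {"dx": -0.02, "dy": -0.04, "dz": 0.0, "wx": 0, "wy": 0, "wz": -7},
    {"dx": -0.033, "dy": -0.09, "dz": 0.0, "wx": 0, "wy": 0, "wz": -15},
    {"dx": -0.05, "dy": -0.135, "dz": 0.0, "wx": 0, "wy": 0, "wz": -23},
    {"dx": -0.06, "dy": -0.17, "dz": 0.0, "wx": 0, "wy": 0, "wz": -31},
    {"dx": -0.064, "dy": -0.19, "dz": 0.01, "wx": 0, "wy": 0, "wz": -36.1},
    {"dx": -0.064, "dy": -0.197, "dz": 0.02, "wx": 0, "wy": 0, "wz": -36.1},
    {"dx": -0.064, "dy": -0.197, "dz": 0.024, "wx": 0, "wy": 0, "wz": -36.1},
    {"dx": -0.064, "dy": -0.197, "dz": 0.024, "wx": 0, "wy": 0, "wz": -36.1},
    {"dx": -0.064, "dy": -0.197, "dz": 0.024, "wx": 0, "wy": 0, "wz": -36.1},
  ],
)

```text
time_s: 5.6
tcp_pos: [0.5082, 0.0629, 0.1498]
ee_rot: [[0.84, 0.543, -0.001], [0.543, -0.84, -0.001], [-0.001, 0.0, -1.0]]
wrist_force: [0.2, -0.3, -1.0]
gripper_width: 0.204
```

```bash
cat > look.py <<'E'
from h import *
import sys
tag=sys.argv[1];cx=[float(v) for v in sys.argv[2:5]];s=r.sense();R=s["ee_rot"];p=s["tcp_pos"];o=[]
print(p,np.degrees(np.arctan2(R[1,0],R[0,0])),s["wrist_force"])
for n in("top","scene"):
    im=cams.capture(n)[:,:,::-1].copy();cv2.imwrite(f"pics/{n}{tag}.png",im)
    u=proj(n,cx)[0].astype(int);k=400/66
    c=cv2.resize(im[u[1]-33:u[1]+33,u[0]-33:u[0]+33],(400,400),interpolation=cv2.INTER_CUBIC)
    a=np.arctan2(R[1,0],R[0,0]);zu=p[2]-.014
    g=lambda P:pts(P,p[0],p[1],zu,a)
    if n=="scene" or 1:
      for q in(g(disc(.03,0)),g(disc(.03,.01)),g(box(.026,.006,-.042,-.042)[:4]),g(box(.006,.026,-.042,-.042)[:4])):
        cv2.polylines(c,[np.round(((proj(n,q)-u+33+.5)*k-.5)*16).astype(np.int32)],True,(0,0,255),1,cv2.LINE_AA,4)
    o.append(c)
cv2.imwrite(f"pics/look{tag}.png",np.hstack(o))
E
python3 look.py 2 .508 .064 .09
```

```text
[0.5082 0.0629 0.1498] 32.86154301163844 [ 0.2469 -0.3172 -1.0352]
```

View pics/look2.png

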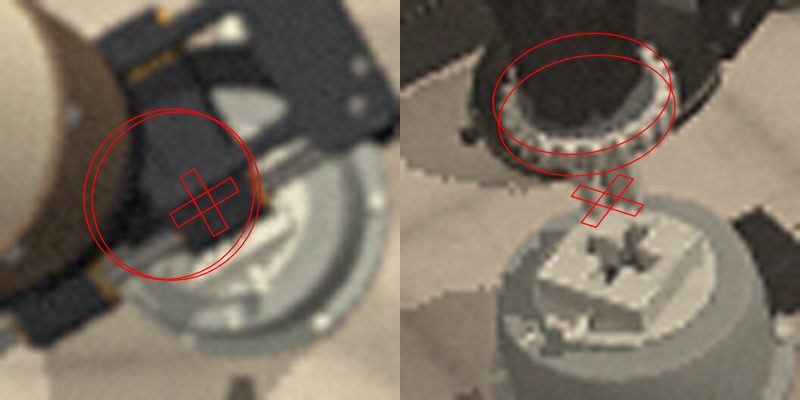

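```bash
cat > zoom.py <<'E'
from h import *
import sys
def zoom(tag,n,cx,half,ov,out):
    im=cv2.imread(f"pics/{n}{tag}.png");u=proj(n,cx)[0].astype(int);k=int(600/(2*half))
    c=cv2.resize(im[u[1]-half:u[1]+half,u[0]-half:u[0]+half],None,fx=k,fy=k,interpolation=cv2.INTER_NEAREST)
    for q,col in ov: cv2.polylines(c,[np.round(((proj(n,q)-u+half+.5)*k-.5)*16).astype(np.int32)],True,col,1,cv2.LINE_AA,4)
    cv2.imwrite(out,c)
def gearov(x,y,zu,a,col=(0,0,255)):
    return [(pts(P,x,y,zu,a),col) for P in(disc(.03,0),disc(.03,.01),box(.026,.006,-.042,-.042)[:4],box(.006,.026,-.042,-.042)[:4])]
def colov(x,y,a,col=(0,255,0)):
    return [(pts(box(p,q,.066,.066)[:4],x,y,0,a),col) for p,q in((.044,.044),(.03,.009),(.009,.03))]
E
python3 - <<'E'
from zoom import *
a=np.radians(32.9)
zoom("2","scene",[.508,.064,.09],25,gearov(.5082,.0629,.1358,a)+colov(.5086,.0632,np.radians(33.1)),"pics/z2.png")
E
```

```text
(no output)
```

View pics/z2.png

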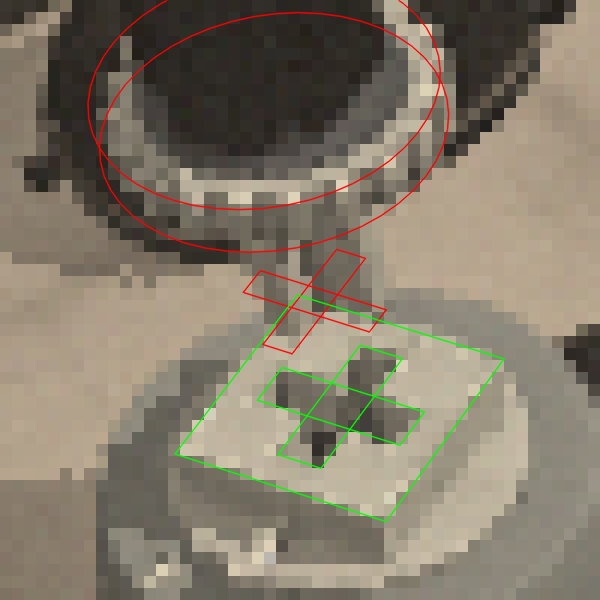

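```bash
cat > r5.py <<'E'
from run import *
from zoom import *
from scipy.optimize import differential_evolution as DE
for n,ct,co,cc in(("scene",155,115,85),("top",190,0,65)):
    im=cv2.imread(f"pics/{n}0.png").astype(np.float32)[:,:,0]
    u=proj(n,[.508,.064,.066])[0].astype(int);x0,y0=u-22;w=h=44
    I=im[y0:y0+h,x0:x0+w]
    for mode in("edge","cross"):
        if n=="top" and mode=="edge": continue
        Wc=rast(n,[pts(box(.058,.058,.066,.066)[:4],.508,.063,0,.575)],x0,y0,w,h) if mode=="edge" else rast(n,[pts(disc(.0195,.066),.508,.063,0,0)],x0,y0,w,h)
        def f(q):
            g=lambda a,b:pts(box(a,b,.066,.066)[:4],q[0]/1e3,q[1]/1e3,0,q[2])
            sq=rast(n,[g(.044,.044)],x0,y0,w,h); c=rast(n,[g(.03,.009),g(.009,.03)],x0,y0,w,h)
            W=Wc*(1-c) if mode=="edge" else Wc
            m=sq*ct+(1-sq)*co if mode=="edge" else ct+(cc-ct)*c
            d=np.abs(m-I) ; d=np.minimum(d,40 if mode=="edge" else 200)
            return (d**2*W).sum()/Wc.sum()
        s=DE(f,[(500,516),(55,71),(.35,.8)],seed=1,maxiter=80,popsize=12,tol=1e-4);print(n,mode,s.x,np.degrees(s.x[2]),s.fun)
        zoom("0",n,[.508,.064,.066],20,colov(s.x[0]/1e3,s.x[1]/1e3,s.x[2]),f"pics/c_{n}_{mode}.png")
cv2.imwrite("pics/c_all.png",cv2.resize(np.hstack([cv2.imread(f"pics/c_{m}.png") for m in("scene_edge","scene_cross","top_cross")]),(800,267),interpolation=cv2.INTER_AREA))
E
python3 r5.py
```

```text
scene edge [508.902   63.4992   0.5693] 32.61839365401861 185.8114471435547
scene cross [508.5695  63.35     0.5539] 31.736124978007222 210.09043884277344
top cross [507.8964  65.023    0.5705] 32.6895648117507 418.7890625
```

View pics/c_all.png

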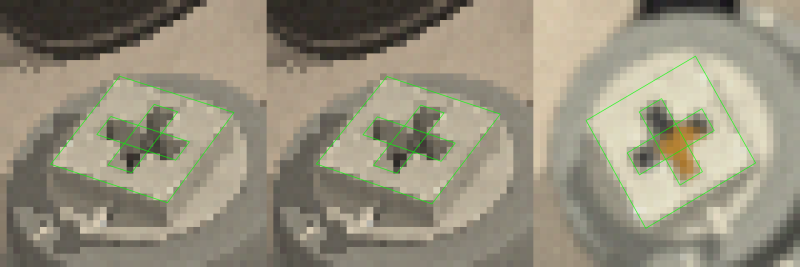

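```bash
python3 - <<'E'
from h import *
print(delta([.5087,.0635,.126],32.6))
E
```

```text
(array([ 0.0005, -0.0002,  0.0242]), array([ 0.0118, -0.0179,  0.2727]))
```

drive_tool(
  deltas=[
    {"dx": 0.0005, "dy": 0, "dz": 0.012, "wx": 0, "wy": 0, "wz": 0.3},
    {"dx": 0.0005, "dy": 0, "dz": 0.02, "wx": 0, "wy": 0, "wz": 0.3},
    {"dx": 0.0005, "dy": 0, "dz": 0.024, "wx": 0, "wy": 0, "wz": 0.3},
    {"dx": 0.0005, "dy": 0, "dz": 0.024, "wx": 0, "wy": 0, "wz": 0.3},
    {"dx": 0.0005, "dy": 0, "dz": 0.024, "wx": 0, "wy": 0, "wz": 0.3},
  ],
)

```text
time_s: 6.2
tcp_pos: [0.5086, 0.0642, 0.126]
ee_rot: [[0.842, 0.54, -0.0], [0.54, -0.842, -0.0], [-0.0, 0.0, -1.0]]
wrist_force: [-0.4, 0.9, -2.2]
gripper_width: 0.211
```

```bash
python3 look.py 3 .508 .064 .08; python3 - <<'E'
from zoom import *
s=r.sense();p=s["tcp_pos"];a=np.arctan2(s["ee_rot"][1,0],s["ee_rot"][0,0])
zoom("3","scene",[.508,.064,.075],25,gearov(p[0],p[1],p[2]-.014,a)+colov(.5089,.0635,np.radians(32.6)),"pics/z3.png")
E
```

```text
[0.5086 0.0642 0.126 ] 32.688863849807205 [-0.4392  0.8658 -2.2122]
```

View pics/z3.png

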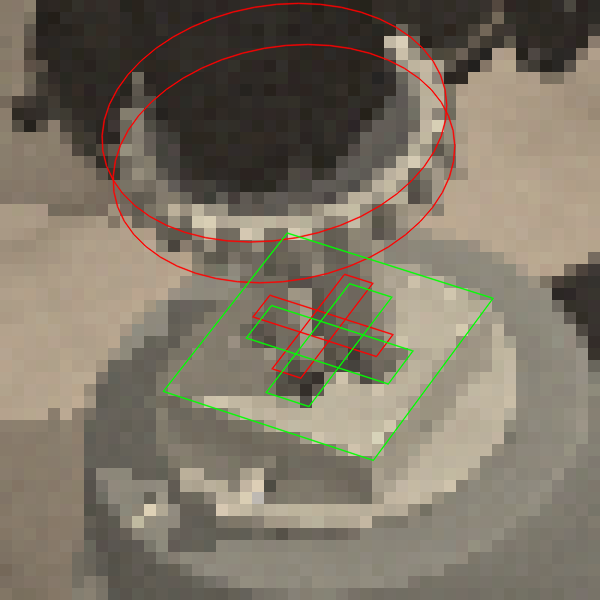

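```bash
python3 - <<'E'
from h import *
p=np.array([.184,.597,.223]);R=np.array([[.9557,-.2945,0],[-.2945,-.9557,0],[0,0,-1.]])
def mv(d,wz):
    global p,R
    p=p+R@np.array(d);R=R@Ro.from_rotvec([0,0,wz],degrees=True).as_matrix();print(p,np.degrees(np.arctan2(R[1,0],R[0,0])))
mv([.5765,.59,.063],-14);mv([0,0,.0955],0);mv([0,0,-.11],0);mv([-.064,-.197,.024],-36.1);mv([.0005,0,.024],.3)
a=cv2.imread("pics/scene0.png").astype(int);b=cv2.imread("pics/scene3.png").astype(int)
u=proj("scene",[.508,.064,0])[0].astype(int)
print(np.abs(a-b)[u[1]:u[1]+25,u[0]-25:u[0]+25].mean())
s=r.sense();print(s["moment"],s["wrist_force"],s["tcp_pos"])
E
```

```text
[ 0.5612 -0.1366  0.16  ] -3.1267389325218238
[ 0.5612 -0.1366  0.0645] -3.1267389325218238
[ 0.5612 -0.1366  0.1745] -3.1267389325218238
[0.508  0.0636 0.1505] 32.973261067478184
[0.5085 0.0638 0.1265] 32.67326106747818
3.1877333333333335
[-0.0705 -0.0343  0.0006] [-0.1895  0.6787 -1.5881] [0.5087 0.0643 0.1263]
```

drive_tool(
  deltas=[
    {"dx": 0.0002, "dy": -0.0005, "dz": 0.002, "wx": 0, "wy": 0, "wz": 0},
    {"dx": 0.0002, "dy": -0.0005, "dz": 0.004, "wx": 0, "wy": 0, "wz": 0},
    {"dx": 0.0002, "dy": -0.0005, "dz": 0.006, "wx": 0, "wy": 0, "wz": 0},
    {"dx": 0.0002, "dy": -0.0005, "dz": 0.007, "wx": 0, "wy": 0, "wz": 0},
    {"dx": 0.0002, "dy": -0.0005, "dz": 0.007, "wx": 0, "wy": 0, "wz": 0},
  ],
)

```text
time_s: 6.8
tcp_pos: [0.5082, 0.0647, 0.1188]
ee_rot: [[0.842, 0.54, -0.0], [0.54, -0.842, -0.0], [-0.0, -0.0, -1.0]]
wrist_force: [-0.7, -0.3, -2.0]
gripper_width: 0.205
```

drive_tool(
  deltas=[
    {"dx": 0, "dy": 0, "dz": 0.003, "wx": 0, "wy": 0, "wz": 0},
    {"dx": 0, "dy": 0, "dz": 0.006, "wx": 0, "wy": 0, "wz": 0},
    {"dx": 0, "dy": 0, "dz": 0.009, "wx": 0, "wy": 0, "wz": 0},
    {"dx": 0, "dy": 0, "dz": 0.0115, "wx": 0, "wy": 0, "wz": 0},
    {"dx": 0, "dy": 0, "dz": 0.0115, "wx": 0, "wy": 0, "wz": 0},
  ],
)

```text
time_s: 7.3
tcp_pos: [0.5081, 0.0646, 0.107]
ee_rot: [[0.842, 0.54, -0.001], [0.54, -0.842, -0.0], [-0.001, -0.0, -1.0]]
wrist_force: [-0.6, -0.4, -2.1]
gripper_width: 0.204
```

```bash
python3 look.py 4 .508 .064 .08; python3 - <<'E'
from zoom import *
s=r.sense();p=s["tcp_pos"];a=np.arctan2(s["ee_rot"][1,0],s["ee_rot"][0,0])
zoom("4","scene",[.508,.064,.07],25,gearov(p[0],p[1],p[2]-.014,a)[:2]+colov(.5089,.0635,np.radians(32.6))[:1],"pics/z4.png")
print(s["moment"])
E
```

```text
[0.5081 0.0646 0.107 ] 32.676168428002036 [-0.5545 -0.4307 -2.129 ]
[-0.0928  0.055   0.005 ]
```

View pics/z4.png

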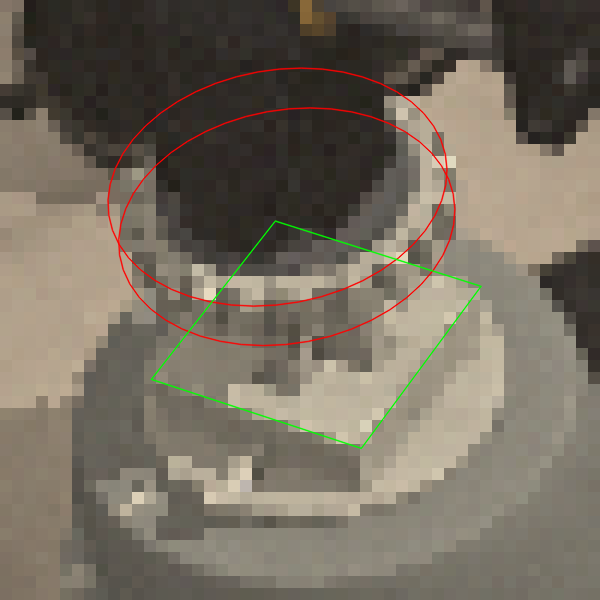

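```bash
python3 - <<'E'
from zoom import *
zoom("0","scene",[.475,.058,.055],15,[],"pics/m_s.png");zoom("0","top",[.475,.058,.055],15,[],"pics/m_t.png")
zoom("0","top",[.555,.07,.03],15,[],"pics/m_b.png")
cv2.imwrite("pics/m.png",cv2.resize(np.hstack([cv2.imread(f"pics/m_{q}.png") for q in"stb"]),(798,266),interpolation=cv2.INTER_AREA))
for n,p in(("scene",[.475,.058,.055]),("top",[.475,.058,.055]),("top",[.555,.07,.03])): print(n,proj(n,p)[0].astype(int)-15)
E
```

```text
scene [210 160]
top [216 247]
top [215 214]
```

View pics/m.png

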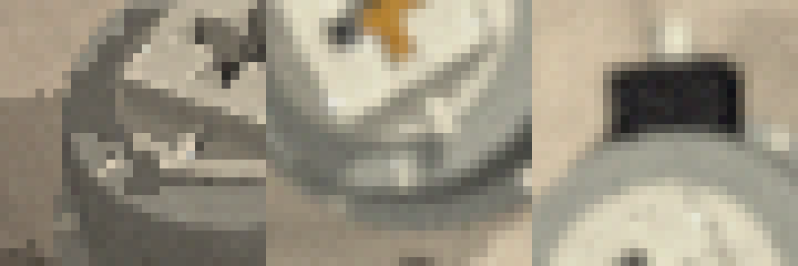

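```bash
python3 - <<'E'
from h import *
cS=np.array([.5088,.0634]);cT=np.array([.5079,.065])
for z in(.05,.053,.056):
    for n,uv,c in(("scene",(221.9,177.5),cS),("top",(230.8,265.9),cT)):
        d=c-back(n,uv,z)[:2];print(z,n,"mark yaw",np.degrees(np.arctan2(d[1],d[0])),np.hypot(*d))
    for n,uv,c in(("scene",(210+185/8.87-.5,160+150/8.87-.5),cS),("top",(235.5,260),cT)):
        d=c-back(n,uv,z)[:2];print(z,n,"pointer",np.degrees(np.arctan2(d[1],d[0])),np.hypot(*d))
for z in(.02,.03,.04):
    d=back("top",(230.7,224.4),z)[:2]-cT;print("box",z,np.degrees(np.arctan2(d[1],d[0])),np.hypot(*d))
E
```

```text
0.05 scene mark yaw 2.9127393199005955 0.0408523411702319
0.05 top mark yaw 7.589227741537653 0.04228995775731428
0.05 scene pointer 22.113168758069552 0.025928261311064526
0.05 top pointer 29.6598767697443 0.031955345841336524
0.053 scene mark yaw 6.655061780967017 0.04179450354959704
0.053 top mark yaw 8.499448430419514 0.04239452503045003
0.053 scene pointer 26.733530084955156 0.02777602923833501
0.053 top pointer 30.60484816261467 0.032329177217601424
0.056 scene mark yaw 10.217965278147744 0.042906707494933916
0.056 top mark yaw 9.404962792150151 0.04250973745859629
0.056 scene pointer 30.75505076678813 0.02978138419910492
0.056 top pointer 31.52797099632979 0.03271160022522107
box 0.02 8.049990465667141 0.061241591913308774
box 0.03 5.9755570968077905 0.059816171781790065
box 0.04 3.8028541268278238 0.05847292326392468
```

The scene view shows the stem inside the collar slot (gear's lower edge about y 345 in the crop, stem entering the cross), with no force. The mark, pointer and box give a head yaw of about 8°. Now I'll turn it clockwise, allowing for the slot's play.

drive_tool(
  deltas=[
    {"dx": 0, "dy": 0, "dz": 0, "wx": 0, "wy": 0, "wz": 4},
    {"dx": 0, "dy": 0, "dz": 0, "wx": 0, "wy": 0, "wz": 8},
    {"dx": 0, "dy": 0, "dz": 0, "wx": 0, "wy": 0, "wz": 12},
    {"dx": 0, "dy": 0, "dz": 0, "wx": 0, "wy": 0, "wz": 16},
    {"dx": 0, "dy": 0, "dz": 0, "wx": 0, "wy": 0, "wz": 20},
    {"dx": 0, "dy": 0, "dz": 0, "wx": 0, "wy": 0, "wz": 23},
    {"dx": 0, "dy": 0, "dz": 0, "wx": 0, "wy": 0, "wz": 25},
    {"dx": 0, "dy": 0, "dz": 0, "wx": 0, "wy": 0, "wz": 27},
    {"dx": 0, "dy": 0, "dz": 0, "wx": 0, "wy": 0, "wz": 27},
  ],
)

```text
time_s: 8.3
tcp_pos: [0.5075, 0.0647, 0.1075]
ee_rot: [[0.995, 0.099, -0.002], [0.099, -0.995, -0.0], [-0.002, -0.0, -1.0]]
wrist_force: [-3.2, 0.9, 0.3]
gripper_width: 0.204
```

```bash
python3 look.py 5 .508 .064 .08; python3 - <<'E'
from zoom import *
s=r.sense();print(s["moment"])
zoom("5","scene",[.508,.064,.06],25,colov(.5089,.0635,np.radians(8))[:1],"pics/z5.png")
E
```

```text
[0.5075 0.0647 0.1075] 5.674162080468328 [-3.2345  0.8928  0.2969]
[0.5466 1.1016 0.0677]
```

View pics/z5.png

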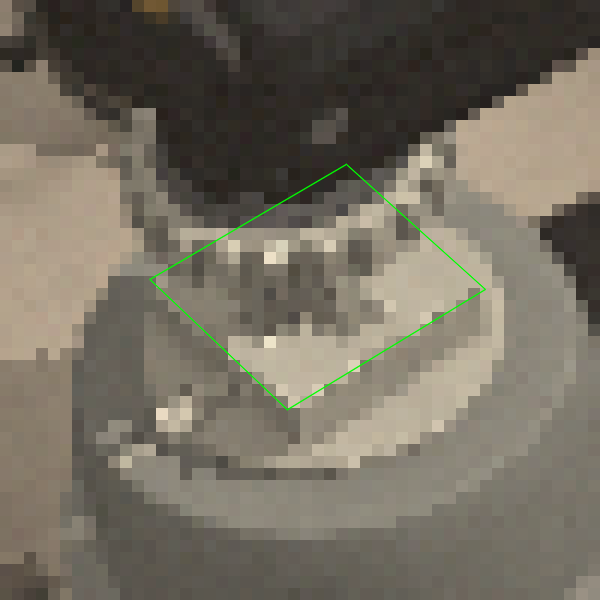

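View pics/look5.png

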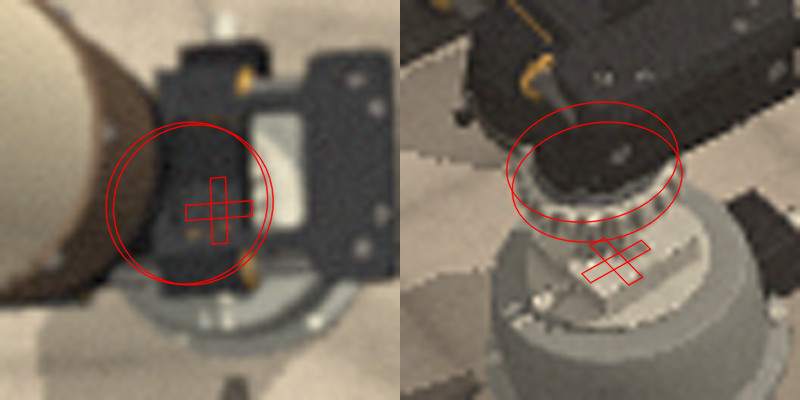

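```bash
python3 - <<'E'
from zoom import *
u=proj("scene",[.508,.064,.06])[0].astype(int)
print("mark in z5",((np.array([221.9,177.5])-u+25+.5)*12-.5))
c=np.array([.5088,.0634])
p=np.array([178,413])/12-.5+u-25
for z in(.053,.055,.058):
    d=c-back("scene",p,z)[:2];print(z,"pointer now",np.degrees(np.arctan2(d[1],d[0])),np.hypot(*d))
from scipy.optimize import minimize_scalar
n="scene"
for tag in("0","5"):
  im=cv2.imread(f"pics/scene{tag}.png").astype(np.float32)
  o=proj(n,[.508,.064,.066])[0].astype(int);x0,y0=o-22
  I=im[y0:y0+44,x0:x0+44,0]
  ys=np.linspace(.30,.70,41) if tag=="0" else np.linspace(-.1,.4,51)
  # front right region edge: contrast between top (bright) strip and side below it
  def grad(a):
    t=0
    for th in((0,1,2,3)):
      pass
    P=lambda m:pts(np.array([[sx*m,sy*m,.066] for sx,sy in((1,1),(-1,1),(-1,-1),(1,-1))]),*c,0,a)
    inn,out=P(.0205),P(.0235);tot=0
    ks=(2,3) if tag=="0" else (2,)
    for i in range(4):
      j=(i+1)%4
      t=np.linspace(.03,.97,60)[:,None]
      A=inn[i]*(1-t)+inn[j]*t;B=out[i]*(1-t)+out[j]*t
      ua,ub=proj(n,A)-[x0,y0],proj(n,B)-[x0,y0]
      g=lambda q:cv2.remap(I,q[:,0].astype(np.float32)[None],q[:,1].astype(np.float32)[None],cv2.INTER_LINEAR)[0]
      if tag=="5" and not (ua[:,1].mean()>proj(n,[*c,.066])[0][1]-y0): continue
      d=g(ua)-g(ub)
      if tag=="5": d=d[ua[:,1]>((u[1]-25+330/12)-y0)] 
      if len(d): tot+=np.clip(d,-40,40).sum()/60
    return tot
  v=[grad(a) for a in ys];i=np.argsort(v)[::-1][:4];print(tag,[(round(float(np.degrees(ys[k])),1),round(float(v[k]),1)) for k in i])
E
```

```text
mark in z5 [136.3 443.5]
0.053 pointer now 3.937102618587356 0.03200614191100089
0.055 pointer now 7.118344464404874 0.03268586809879858
0.058 pointer now 11.628043137094824 0.03388434487301204
0 [(32.7, 121.2), (32.1, 121.0), (33.2, 121.0), (31.5, 120.4)]
5 [(10.3, 38.4), (10.9, 38.3), (12.0, 38.2), (11.5, 38.2)]
```

drive_tool(
  deltas=[
    {"dx": 0, "dy": 0, "dz": 0, "wx": 0, "wy": 0, "wz": 2},
    {"dx": 0, "dy": 0, "dz": 0, "wx": 0, "wy": 0, "wz": 3.5},
    {"dx": 0, "dy": 0, "dz": 0, "wx": 0, "wy": 0, "wz": 3.5},
    {"dx": 0, "dy": 0, "dz": 0, "wx": 0, "wy": 0, "wz": 3.5},
  ],
)

```text
time_s: 8.8
tcp_pos: [0.5077, 0.0647, 0.1074]
ee_rot: [[0.999, 0.039, -0.001], [0.039, -0.999, -0.0], [-0.001, 0.0, -1.0]]
wrist_force: [-4.9, 2.6, 1.5]
gripper_width: 0.21
```

```bash
python3 look.py 6 .508 .064 .08; python3 - <<'E'
from zoom import *
s=r.sense();print(s["moment"])
zoom("6","scene",[.495,.06,.06],20,[],"pics/z6.png")
E
```

```text
[0.5077 0.0647 0.1074] 2.207681854429321 [-4.8997  2.5823  1.5258]
[0.8173 1.5678 0.0249]
```

View pics/z6.png

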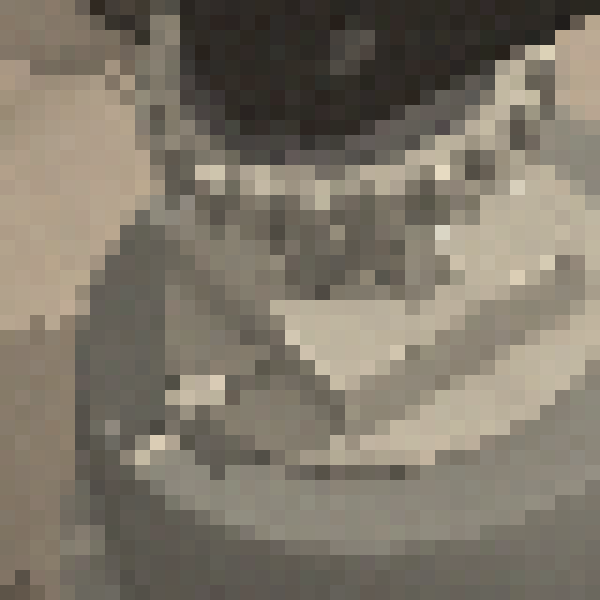

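```bash
python3 - <<'E'
from zoom import *
u=proj("scene",[.495,.06,.06])[0].astype(int);c=np.array([.5088,.0634])
for nm,uv,zs in(("pointer",(198,390),(.055,.0575)),("mark",(152,447),(.05,.053,.055))):
    p=np.array(uv)/15-.5+u-20
    for z in zs:
        d=c-back("scene",p,z)[:2];print(nm,p,z,np.degrees(np.arctan2(d[1],d[0])),np.hypot(*d))
E
```

```text
pointer [224.7 174.5] 0.055 3.7006397372524495 0.03310194189684015
pointer [224.7 174.5] 0.0575 7.546988049124699 0.03395403071085698
mark [221.6333 178.3   ] 0.05 5.251842440682665 0.04249629341160484
mark [221.6333 178.3   ] 0.053 8.785883873138745 0.043535485571957314
mark [221.6333 178.3   ] 0.055 11.0442911390242 0.044316577946238854
```

drive_tool(
  deltas=[
    {"dx": -0.0007, "dy": -0.0004, "dz": 0, "wx": 0, "wy": 0, "wz": -3},
    {"dx": -0.0007, "dy": -0.0004, "dz": 0, "wx": 0, "wy": 0, "wz": -5.8},
    {"dx": -0.0007, "dy": -0.0004, "dz": 0, "wx": 0, "wy": 0, "wz": -5.8},
    {"dx": -0.0007, "dy": -0.0004, "dz": 0, "wx": 0, "wy": 0, "wz": -5.8},
  ],
)

```text
time_s: 9.3
tcp_pos: [0.5081, 0.0648, 0.1076]
ee_rot: [[0.99, 0.138, 0.001], [0.138, -0.99, -0.0], [0.001, 0.0, -1.0]]
wrist_force: [-0.9, -0.4, -1.4]
gripper_width: 0.204
```

drive_tool(
  deltas=[
    {"dx": 0, "dy": 0, "dz": 0.002, "wx": 0, "wy": 0, "wz": 0},
    {"dx": 0, "dy": 0, "dz": 0.004, "wx": 0, "wy": 0, "wz": 0},
    {"dx": 0, "dy": 0, "dz": 0.006, "wx": 0, "wy": 0, "wz": 0},
    {"dx": 0, "dy": 0, "dz": 0.007, "wx": 0, "wy": 0, "wz": 0},
    {"dx": 0, "dy": 0, "dz": 0.007, "wx": 0, "wy": 0, "wz": 0},
  ],
)

```text
time_s: 9.8
tcp_pos: [0.508, 0.0653, 0.1004]
ee_rot: [[0.99, 0.139, 0.001], [0.139, -0.99, 0.0], [0.001, -0.0, -1.0]]
wrist_force: [0.2, -1.0, -1.4]
gripper_width: 0.202
```

drive_tool(
  deltas=[
    {"dx": 0, "dy": 0, "dz": 0.003, "wx": 0, "wy": 0, "wz": 0},
    {"dx": 0, "dy": 0, "dz": 0.006, "wx": 0, "wy": 0, "wz": 0},
    {"dx": 0, "dy": 0, "dz": 0.007, "wx": 0, "wy": 0, "wz": 0},
    {"dx": 0, "dy": 0, "dz": 0.007, "wx": 0, "wy": 0, "wz": 2},
    {"dx": 0, "dy": 0, "dz": 0.007, "wx": 0, "wy": 0, "wz": 4},
    {"dx": 0, "dy": 0, "dz": 0.007, "wx": 0, "wy": 0, "wz": 5},
    {"dx": 0, "dy": 0, "dz": 0.007, "wx": 0, "wy": 0, "wz": 5},
  ],
)

```text
time_s: 10.5
tcp_pos: [0.5073, 0.065, 0.0933]
ee_rot: [[0.999, 0.052, -0.001], [0.052, -0.999, -0.0], [-0.001, 0.0, -1.0]]
wrist_force: [-1.9, 0.5, -1.7]
gripper_width: 0.203
```

```bash
python3 look.py 7 .508 .064 .08; python3 -c "
from h import *
print(r.sense()['moment'],r.sense()['effort'][5])"
```

```text
[0.5073 0.065  0.0933] 2.9856706308375958 [-1.8877  0.5119 -1.679 ]
[0.0284 0.3574 0.0326] -0.01657075190450996
```

drive_tool(
  deltas=[
    {"dx": 0, "dy": 0, "dz": 0, "wx": 0, "wy": 0, "wz": 1.5},
    {"dx": 0, "dy": 0, "dz": 0, "wx": 0, "wy": 0, "wz": 1.5},
    {"dx": 0, "dy": 0, "dz": 0, "wx": 0, "wy": 0, "wz": 1.5},
  ],
)

```text
time_s: 10.9
tcp_pos: [0.5071, 0.0651, 0.0934]
ee_rot: [[1.0, 0.026, -0.001], [0.026, -1.0, -0.0], [-0.001, 0.0, -1.0]]
wrist_force: [-2.4, 1.9, -2.5]
gripper_width: 0.204
```

```bash
python3 -c "
from h import *
s=r.sense();print(s['moment'],s['effort'][5],np.degrees(np.arctan2(s['ee_rot'][1,0],s['ee_rot'][0,0])))"
```

```text
[0.3781 0.7821 0.0576] -0.04655067343264818 1.4797313798606424
```

drive_tool(
  deltas=[
    {"dx": 0, "dy": 0, "dz": 0, "wx": 0, "wy": 0, "wz": 1.5},
    {"dx": 0, "dy": 0, "dz": 0, "wx": 0, "wy": 0, "wz": 1.5},
    {"dx": 0, "dy": 0, "dz": 0, "wx": 0, "wy": 0, "wz": 1.5},
  ],
)

```text
time_s: 11.2
tcp_pos: [0.5071, 0.0651, 0.0934]
ee_rot: [[1.0, -0.0, -0.001], [-0.0, -1.0, -0.0], [-0.001, 0.0, -1.0]]
wrist_force: [-3.5, 1.9, -1.4]
gripper_width: 0.208
```

```bash
python3 look.py 8 .508 .064 .08;python3 -c "
from zoom import *
s=r.sense();print(s['moment'],s['effort'][5],np.degrees(np.arctan2(s['ee_rot'][1,0],s['ee_rot'][0,0])))
zoom('8','scene',[.495,.06,.06],20,[],'pics/z8.png')"
```

```text
[0.5071 0.0651 0.0934] -0.020286675681838354 [-3.4711  1.8542 -1.3867]
[0.8447 1.4209 0.1852] -0.1380434911698103 -0.021222864967800858
```

View pics/z8.png

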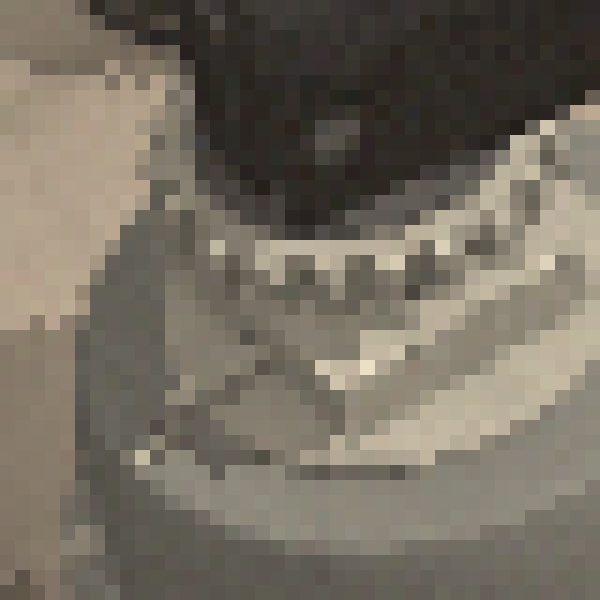

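drive_tool(
  deltas=[
    {"dx": -0.0003, "dy": 0, "dz": 0, "wx": 0, "wy": 0, "wz": -4},
    {"dx": -0.0003, "dy": 0, "dz": 0, "wx": 0, "wy": 0, "wz": -7},
    {"dx": -0.0003, "dy": 0, "dz": 0.003, "wx": 0, "wy": 0, "wz": -7},
    {"dx": -0.0003, "dy": 0, "dz": 0.006, "wx": 0, "wy": 0, "wz": -7},
    {"dx": -0.0003, "dy": 0, "dz": 0.009, "wx": 0, "wy": 0, "wz": -7},
    {"dx": -0.0003, "dy": 0, "dz": 0.011, "wx": 0, "wy": 0, "wz": -7},
    {"dx": -0.0003, "dy": 0, "dz": 0.011, "wx": 0, "wy": 0, "wz": -7},
  ],
)

```text
time_s: 12.0
tcp_pos: [0.5081, 0.065, 0.0832]
ee_rot: [[0.993, 0.121, 0.002], [0.121, -0.993, -0.0], [0.002, 0.0, -1.0]]
wrist_force: [-2.1, -0.6, 4.0]
gripper_width: 0.204
```

drive_tool(
  deltas=[
    {"dx": 0, "dy": 0, "dz": 0.0015, "wx": 0, "wy": 0, "wz": 0},
    {"dx": 0, "dy": 0, "dz": 0.003, "wx": 0, "wy": 0, "wz": 0},
    {"dx": 0, "dy": 0, "dz": 0.004, "wx": 0, "wy": 0, "wz": 0},
    {"dx": 0, "dy": 0, "dz": 0.004, "wx": 0, "wy": 0, "wz": 0},
  ],
)

```text
time_s: 12.4
tcp_pos: [0.5082, 0.065, 0.08]
ee_rot: [[0.993, 0.122, 0.002], [0.122, -0.993, -0.0], [0.002, 0.001, -1.0]]
wrist_force: [-3.2, -2.0, 9.5]
gripper_width: 0.203
```

drive_tool(
  deltas=[
    {"dx": 0, "dy": 0, "dz": 0.001, "wx": 0, "wy": 0, "wz": 0},
    {"dx": 0, "dy": 0, "dz": 0.002, "wx": 0, "wy": 0, "wz": 0},
    {"dx": 0, "dy": 0, "dz": 0.002, "wx": 0, "wy": 0, "wz": 0},
    {"dx": 0, "dy": 0, "dz": 0.002, "wx": 0, "wy": 0, "wz": 0},
  ],
)

```text
time_s: 12.8
tcp_pos: [0.5082, 0.065, 0.0799]
ee_rot: [[0.992, 0.123, 0.003], [0.123, -0.992, -0.001], [0.002, 0.001, -1.0]]
wrist_force: [-8.0, -0.2, 22.3]
gripper_width: 0.199
```

```bash
python3 look.py 9 .508 .064 .07;python3 -c "
from zoom import *
s=r.sense();print(s['moment'],s['effort'][5],np.degrees(np.arctan2(s['ee_rot'][1,0],s['ee_rot'][0,0])))
p=s['tcp_pos']
zoom('9','scene',[.505,.063,.06],25,gearov(p[0],p[1],.066,0)[:2]+colov(.5089,.0635,np.radians(7.5))[:1],'pics/z9.png')"
```

```text
[0.5082 0.065  0.0799] 7.0443946190044135 [-7.9962 -0.2155 22.3164]
[-0.2825  2.6101  0.    ] -0.02387471089605242 7.044200893196527
```

View pics/z9.png

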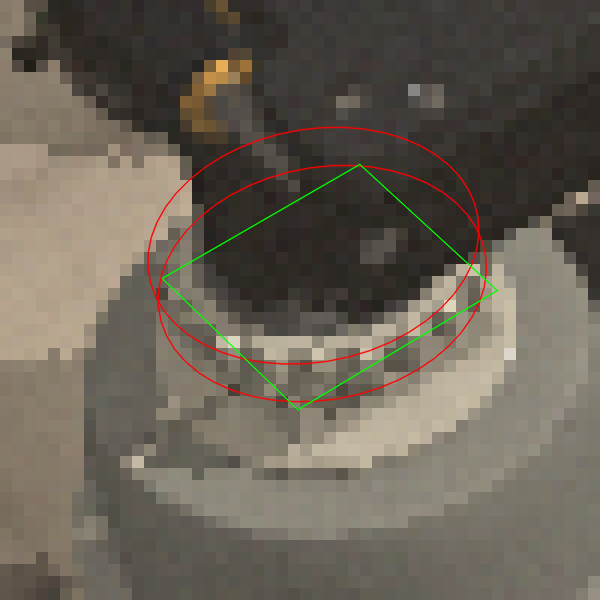

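View pics/scene9.png

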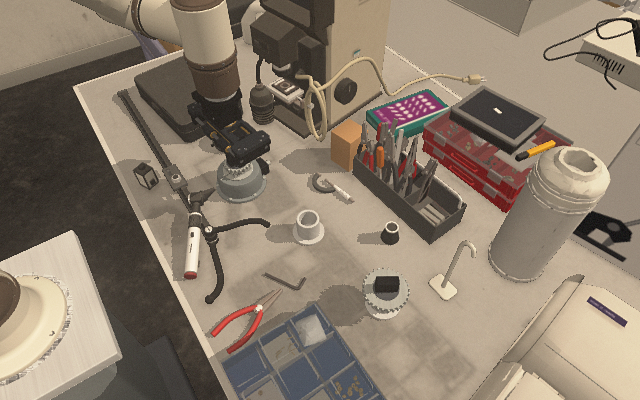

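drive_tool(
  deltas=[
    {"dx": 0, "dy": 0, "dz": 0, "wx": 0, "wy": 0, "wz": 0},
    {"dx": 0, "dy": 0, "dz": 0, "wx": 0, "wy": 0, "wz": 0},
    {"dx": 0, "dy": 0, "dz": 0, "wx": 0, "wy": 0, "wz": 0},
    {"dx": 0, "dy": 0, "dz": 0, "wx": 0, "wy": 0, "wz": 0},
    {"dx": 0, "dy": 0, "dz": 0, "wx": 0, "wy": 0, "wz": 0},
  ],
)

```text
time_s: 13.4
tcp_pos: [0.5083, 0.065, 0.0799]
ee_rot: [[0.992, 0.123, 0.003], [0.123, -0.992, -0.001], [0.002, 0.001, -1.0]]
wrist_force: [-8.4, -0.8, 22.1]
gripper_width: 0.204
```

The last picture shows the gear flush on the collar: its lower edge follows the home overlay at about (300,400) in the crop, and the small stand is empty. The large gear and the loupe are untouched. The pose and push have held steady, so I'm handing in.

```bash
python3 -c "
from station import ticket
print(ticket.finish_job())"
```

```text
the job is handed in; nothing more can be done
None
```

I handed the job in at about 13.4 s, with the smaller gear fully home in the drive head, still gripped and pressed down.

**What I did:** I gripped the gear by its bar and lowered its stem into the collar slot as the collar stood, at about 33° yaw. I then turned gear and collar together clockwise by about 25° until the pointer was at the mark. The stem entered the plate below without resistance, and I pressed it down against the spring.

**Last checks:**
- **Home:** the tool stopped at a height of 0.0799 m, against 0.080 m expected for home. Commanding 2 mm more did not move it, and the push rose from 9.5 N to 22 N. It held there for 0.5 s with the grip opening steady at 18 mm.
- **Pointer at the mark:** I estimate the collar is within 2–3° of the mark. Turning the gear against the plate's limit put the mark at about 7.5° yaw, and the collar outline in the scene picture agrees. I could not measure this finely in the last view.
- **Large gear and loupe:** both are still in place in the last picture.

**Disagreements:**
- **Cameras:** the two views differed by 2–3 mm in y, so I relied on the distance between gear and collar within each picture.
- **Sideways force:** about 8 N acts on the wrist while pressing.

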